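# Load a battery charger and dial in the number of batteries

## Robot

A 7-joint arm with a two-finger parallel gripper is mounted at the origin on the work surface. World frame = base frame: x ahead of the robot, y to its left, z up, the work surface at z = 0. Lengths are in m, angles in rad, forces in N, time in s.
With the tool pointing down it reaches from about 0.4 to 0.85 m from the base axis. Payload 4.5 kg.
Tool frame: the origin (TCP) lies between the finger pads; the fingertips stand 11 mm ahead of it and the grasp point (between the pads) lies 8 mm behind it (arm.nose_length is the distance from the TCP to the fingertips, in m); z points along the fingers, y is the line along which they close (so a half turn about z gives the same grasp; the last joint's range is limited). The gripper opens to 85 mm and grips with 20 to 120 N. Pads are 22 mm wide; open, the fingers measure 114 mm over their backs; the gripper's body (76 mm by 85 mm) begins 54 mm behind the grasp point. The pads swing forward as they close: fully open they stand 13 mm farther back than shut.
Start: joints at [-1.24, 0.689, -0.195, 1.565, 0.157, 0.902, -0.215], TCP at [0.183, 0.598, 0.242] pointing down, gripper open.
Joint ranges: [-3.01, 3.01], [-0.46, 2.08], [-1.47, 1.51], [0.13, 2.56], [-1, 4.14], [0.04, 2.09], [-2.66, 2.66]. Speed limits (rad/s): [2.57, 2.57, 3.14, 3.14, 3.14, 3.14, 3.14].

## Interface

Orientations are given as a unit quaternion [x, y, z, w].
In Python, from plant import arm gives the robot as it stands. Calls block until the motion is done:
- arm.move_pose(position, orientation): joint-space move of the TCP to a pose.
- arm.line_to(position, v=0.15, rotation=None, contact_N=None): straight line of the TCP; rotation=None keeps the orientation; v is the mean speed in m/s. With contact_N (N) it stops when the force on the tool has changed by that much, and returns True; else False.
- arm.move_joints(angles): joint-space move.
- arm.grip(opening): opening from 0.0 (shut) to 1.0 (fully open); the grip force is fixed at half the most; returns when the fingers have stopped.
- arm.dwell(seconds).
- arm.ik(position, orientation): joint angles nearest the present ones, or None.
- arm.get_obs(): the state.
- arm.read_camera(name): name is "scene" or "top" or "wrist"; returns the picture (400x640x3 uint8, red, green, blue); there is no depth.
- arm.camera_info(name): a dict with "fovy" (degrees; the focal length in pixels is half the picture's height over the tangent of half this angle, whatever the lens; pixels are square), "cx", "cy" (the principal point, pixels), "world_from_camera" (4x4, takes a point from camera to world coordinates). Camera axes: x right, y down, z forward; pixel columns grow to the right and rows downward; lengths in m; the calibration is good to about 2 mm. A picture is of the moment at which its call begins: read the wrist's pose just before it. camera_info takes no time and is no camera call; for the wrist camera it gives the pose at the moment of the call.
A pose or a line that the arm cannot do raises arm.Unreachable and nothing moves.
- arm.job_done(): hands the job in; it is judged then, once.
The state is a dict: "time": time; "q": joint angles; "joint_vel": joint speeds; "joint_efforts": joint torques, N m; "tcp_pos": TCP position; "tool_rot": TCP orientation; "contact_force": force on the tool from outside, world axes, zero at the start; "torque": the same for the moment, N m; "opening": opening from 0.0 (shut) to 1.0 (fully open); "grip_force": force on a finger pad.
Only numpy, scipy, OpenCV 4.12 (cv2) and the standard library are available. Lean on these libraries where they do the work, as an engineer would, in place of code of your own. Each camera call takes 0.05 s, during which the arm holds its last target. There are 200 camera calls.

## Task

Turn the charger's orange stepped dial back to its off stop, then, with the dial left at off, stand every blue battery pod fully home in the charger's wells, one to a well, filling the row without gaps from the end farthest from the dial. When all are in, turn the dial up from the stop by one click for each battery loaded, then press the green start button and let it go. Leave the bowl, spirit level, socket wrench and clamp where they lie; a pod that gets knocked aside still has to be loaded.

Things in the scene. Friction and masses are not known exactly. Their poses are not given: they have to be found in the camera images.
- charger: grey five-bay battery charger fixed to the bench, a block 120 (its x) by 430 (its y) by 60 mm high; origin at the centre of its underside, z up. In its deck along y are five round wells, and at the +y end the orange dial and the green start button. Deck at z = 60 mm.
- well0 (a point): centre of the floor of well 0 (the farthest from the dial), at y = -187 mm, x = 0 in the charger's frame; each well is a 43 mm round hole with a 2 mm chamfer, 28 mm deep, its floor 32 mm above the bench; a springy brass contact stands 4 mm up from the floor
- well1 (a point): centre of the floor of well 1, at y = -137 mm, x = 0 in the charger's frame; each well is a 43 mm round hole with a 2 mm chamfer, 28 mm deep, its floor 32 mm above the bench; a springy brass contact stands 4 mm up from the floor
- well2 (a point): centre of the floor of well 2, at y = -87 mm, x = 0 in the charger's frame; each well is a 43 mm round hole with a 2 mm chamfer, 28 mm deep, its floor 32 mm above the bench; a springy brass contact stands 4 mm up from the floor
- well3 (a point): centre of the floor of well 3, at y = -37 mm, x = 0 in the charger's frame; each well is a 43 mm round hole with a 2 mm chamfer, 28 mm deep, its floor 32 mm above the bench; a springy brass contact stands 4 mm up from the floor
- well4 (a point): centre of the floor of well 4 (the nearest to the dial), at y = 13 mm, x = 0 in the charger's frame; each well is a 43 mm round hole with a 2 mm chamfer, 28 mm deep, its floor 32 mm above the bench; a springy brass contact stands 4 mm up from the floor
- contact0 (a joint): brass contact in the floor of well 0: 0 = up (well empty), 0.004 m = pressed flat; a pod's own weight presses it fully (it needs about 0.6 N)
- contact1 (a joint): brass contact in the floor of well 1: 0 = up (well empty), 0.004 m = pressed flat; a pod's own weight presses it fully (it needs about 0.6 N)
- contact2 (a joint): brass contact in the floor of well 2: 0 = up (well empty), 0.004 m = pressed flat; a pod's own weight presses it fully (it needs about 0.6 N)
- contact3 (a joint): brass contact in the floor of well 3: 0 = up (well empty), 0.004 m = pressed flat; a pod's own weight presses it fully (it needs about 0.6 N)
- contact4 (a joint): brass contact in the floor of well 4: 0 = up (well empty), 0.004 m = pressed flat; a pod's own weight presses it fully (it needs about 0.6 N)
- dial (a joint): orange stepped dial on the charger, angle in rad: 0 = off stop (hard stop, red bar), grows clockwise seen from above to 3.14 at the other hard stop. A detent every 30 degrees (0.5236 rad, one click): click k is k x 0.5236, marked by k white dots. Let go, it snaps into the nearest detent; turning takes at most about 0.1 N m. At 0 its white pointer line is at the charger's -x side
- dial_grip (a point): on the dial's axis (x = 0, y = 108 mm in the charger's frame), 37 mm above the deck; turns with the dial, its x axis along the grip bar. The bar is upright, 42 mm long, 14 mm thick, 32 mm high, its top 7 mm above this point; it stands on a disc 44 mm across and 8 mm thick. With the dial at 0 the bar lies along the charger's x axis
- start (a joint): green start button, travel in m: 0 = up, 0.006 = fully pressed (4 N); springs back when let go. It counts as pressed beyond 0.004.
- start_top (a point): centre of the top face of the start button (26 mm across), which faces up
- pod0: blue cylindrical battery pod, yellow band near the top, heavy steel foot 18 mm high; 40 mm diameter, 66 mm high, about 200 g (centre of mass about 13 mm up), standing on the bench; origin at the centre of its underside, z along its axis. Three to five are there; an absent one reads None. Home in a well its underside is 32 mm above the bench and its top 38 mm above the deck
- pod1: blue cylindrical battery pod, yellow band near the top, heavy steel foot 18 mm high; 40 mm diameter, 66 mm high, about 200 g (centre of mass about 13 mm up), standing on the bench; origin at the centre of its underside, z along its axis. Three to five are there; an absent one reads None. Home in a well its underside is 32 mm above the bench and its top 38 mm above the deck
- pod2: blue cylindrical battery pod, yellow band near the top, heavy steel foot 18 mm high; 40 mm diameter, 66 mm high, about 200 g (centre of mass about 13 mm up), standing on the bench; origin at the centre of its underside, z along its axis. Three to five are there; an absent one reads None. Home in a well its underside is 32 mm above the bench and its top 38 mm above the deck
- pod3: blue cylindrical battery pod, yellow band near the top, heavy steel foot 18 mm high; 40 mm diameter, 66 mm high, about 200 g (centre of mass about 13 mm up), standing on the bench; origin at the centre of its underside, z along its axis. Three to five are there; an absent one reads None. Home in a well its underside is 32 mm above the bench and its top 38 mm above the deck
- pod4: blue cylindrical battery pod, yellow band near the top, heavy steel foot 18 mm high; 40 mm diameter, 66 mm high, about 200 g (centre of mass about 13 mm up), standing on the bench; origin at the centre of its underside, z along its axis. Three to five are there; an absent one reads None. Home in a well its underside is 32 mm above the bench and its top 38 mm above the deck
- bowl: green bowl, 100 mm across, 45 mm high, bystander, origin at the centre of its underside
- level: red spirit level, 22 x 230 (its y) x 45 mm high, bystander, origin at the centre of its underside
- wrench: steel socket wrench, lying along its x, 245 mm long, 60 mm high at the head at its +x end, bystander, origin on the bench under its middle
- clamp: flat aluminium bar clamp, 150 (its x) by 90 mm, 22 mm high, jaws to its +y, bystander, origin on the bench under the middle of its bar

How it is judged:
By the outcome, as a careful person would: the job done as asked, in the order asked, and still so for the second after the job is handed in, with the robot touching nothing.
Of pod0, pod1, pod2, pod3, pod4 only 3 to 5 are there at a start; the rules pass over those that are not, and their reading is None.
At some moment in a run one of pod0, pod1, pod2, pod3, pod4 may be knocked a few centimetres aside while the robot is not near it.
It also fails if it takes over 210 s, if anything falls off the work surface, if the arm or the gripper's body presses on something with over 40 N, if the wrist force passes 120 N, or if a joint passes its speed limit or range.

## Working session

There is one attempt and no reset: what is moved stays moved. The work goes in short steps, each a Python script; the robot and the scene stay as the last script left them, time stands still between calls to the robot, and variables do not carry over. Pictures are saved under pics/ and viewed, at most 14 in all, crops included, and the job is handed in when it is done.

```bash
ls; mkdir -p pics
python3 - <<'E'
from plant import arm
import cv2
for n in ("top","scene"):
    im=arm.read_camera(n); cv2.imwrite(f"pics/{n}0.png",im[:,:,::-1])
    i=arm.camera_info(n); print(n,i["fovy"],i["cx"],i["cy"],i["world_from_camera"].round(3).tolist() if hasattr(i["world_from_camera"],'round') else i)
print(arm.get_obs())
E
```

```text
pics
plant.py
top 50.66017270273982 319.22178811131204 198.95608921503035 [[-0.105, -0.971, 0.215, 0.336], [-0.994, 0.103, -0.024, -0.045], [0.001, -0.216, -0.976, 1.18], [0.0, 0.0, 0.0, 1.0]]
scene 44.99008459185285 320.4520702172113 193.6500009415782 [[-0.46, 0.607, -0.648, 1.349], [0.888, 0.31, -0.34, 0.363], [-0.005, -0.732, -0.681, 0.904], [0.0, 0.0, 0.0, 1.0]]
{'time': 0.1, 'q': array([-1.24021278,  0.68991588, -0.19449234,  1.56625133,  0.15730371,
        0.90254472, -0.21511418]), 'joint_vel': array([-0.00145217, -0.00286212, -0.00039965, -0.00393949,  0.00098795,
       -0.00233494,  0.00051732]), 'joint_efforts': array([-2.58149805e-03, -5.40607667e+01, -1.27098486e+00, -1.58988029e+01,
        9.40137834e-03,  4.38537463e-03, -4.74425747e-06]), 'tcp_pos': array([0.18266776, 0.59709819, 0.2415507 ]), 'tool_rot': array([ 1.47825756e-01,  9.89013042e-01, -8.63164916e-04, -5.22214428e-05]), 'contact_force': array([ 0.76407768,  0.17610892, -0.26573343]), 'torque': array([ 0.00880141, -0.00320378,  0.01502086]), 'grip_force': 0.0, 'opening': 1.000957611269913}
```

View pics/top0.png

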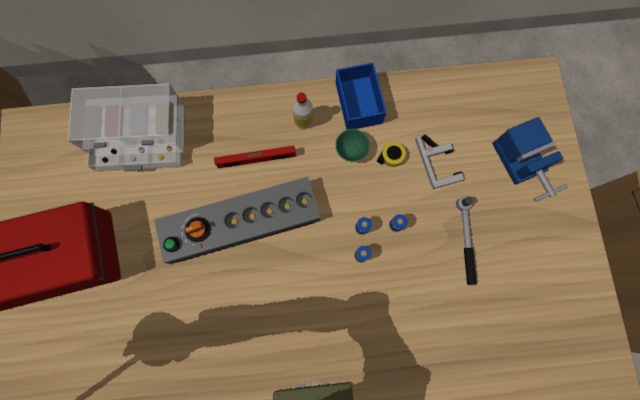

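View pics/scene0.png

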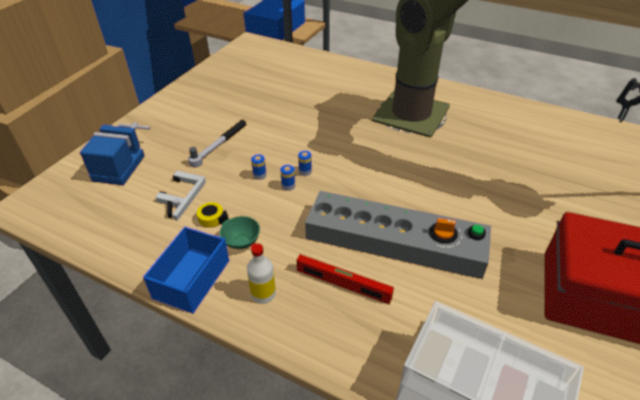

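Top view: three pods at about (364,226), (399,222) and (363,254). The charger runs from the button at (170,244) past the dial at (196,229) to well 0 at (304,201). Next I'll get coarse positions and check the wrist camera.

```bash
cat > h.py <<'E'
from plant import arm
import numpy as np, cv2
from scipy.spatial.transform import Rotation as R
def K(i,h=400):
    f=h/2/np.tan(np.radians(i["fovy"])/2); return np.array([[f,0,i["cx"]],[0,f,i["cy"]],[0,0,1]])
def ray(i,uv,z):
    T=np.array(i["world_from_camera"]); d=T[:3,:3]@np.linalg.inv(K(i))@np.r_[uv,1]; return T[:3,3]+d*(z-T[2,3])/d[2]
def proj(i,p):
    T=np.linalg.inv(np.array(i["world_from_camera"])); c=T[:3,:3]@p+T[:3,3]; u=K(i)@c; return u[:2]/u[2]
def down(yaw):  # tool z down, tool y axis at world angle yaw
    y=np.array([np.cos(yaw),np.sin(yaw),0]); z=np.array([0,0,-1.]); return R.from_matrix(np.c_[np.cross(y,z),y,z]).as_quat()
def blobs(im,lo,hi,amin=30):
    m=cv2.inRange(cv2.cvtColor(im,cv2.COLOR_RGB2HSV),lo,hi)
    m=cv2.morphologyEx(m,cv2.MORPH_CLOSE,np.ones((5,5)))
    n,l,s,c=cv2.connectedComponentsWithStats(m)
    return [(c[k],s[k,4],l==k) for k in range(1,n) if s[k,4]>=amin]
def snap(n,f=None):
    i=arm.camera_info(n); im=arm.read_camera(n)
    if f: cv2.imwrite(f"pics/{f}.png",im[:,:,::-1])
    return i,im
E
python3 - <<'E'
from h import *
i=arm.camera_info("top")
for n,uv,z in [("p",(364,226),.06),("p",(399,222),.06),("p",(363,254),.06),("w0",(304,201),.05),("w4",(233,220),.05),("dial",(196,229),.09),("btn",(170,244),.07)]: print(n,ray(i,uv,z).round(3))
w=arm.camera_info("wrist"); o=arm.get_obs()
T=np.array(w["world_from_camera"]); Rt=R.from_quat(o["tool_rot"]).as_matrix()
print(w["fovy"],w["cx"],w["cy"],(Rt.T@(T[:3,3]-o["tcp_pos"])).round(4),(Rt.T@T[:3,:3]).round(3))
E
```

```text
p [ 0.496 -0.183  0.06 ]
p [ 0.497 -0.278  0.06 ]
p [ 0.423 -0.171  0.06 ]
w0 [ 0.584 -0.03   0.05 ]
w4 [0.551 0.166 0.05 ]
dial [0.53  0.256 0.09 ]
btn [0.501 0.331 0.07 ]
62.85293152790255 313.9187566025463 199.49572189791587 [ 0.0783  0.0003 -0.1322] [[-0.001 -0.953 -0.302]
 [ 1.    -0.001 -0.   ]
 [-0.    -0.302  0.953]]
```

Run:
```python
from h import *
q=down(np.radians(99.6))
for n,p in (("wc",(0.545,0.15,0.22)),("wp",(0.46,-0.16,0.22))):
    arm.move_pose(p,q); arm.dwell(.3); i,im=snap("wrist",n)
    np.save(n+".npy",[i],allow_pickle=True)
    for nm,lo,hi in (("blue",(105,120,40),(130,255,255)),("yel",(22,120,80),(35,255,255)),("orange",(5,170,90),(18,255,255)),("green",(60,120,40),(85,255,255))):
        for c,a,_ in blobs(im,lo,hi,80): print(n,nm,c.round(1),a,ray(i,c,{"blue":.066,"yel":.06,"orange":.104,"green":.07}[nm]).round(4))
print(arm.get_obs()["time"],arm.get_obs()["q"])
```

```text
wc blue [ 15.8 354.7] 1729 [ 0.7837 -0.1347  0.066 ]
wc yel [230.5 188. ] 154 [0.5608 0.0755 0.06  ]
wc yel [280.1 187.6] 175 [0.5528 0.1209 0.06  ]
wc yel [329.9 187. ] 175 [0.5446 0.1661 0.06  ]
wc yel [130.6 189.4] 145 [ 0.5775 -0.0156  0.06  ]
wc yel [180.3 188.5] 156 [0.5691 0.0297 0.06  ]
wc yel [124.2 394.8] 160 [ 0.8286 -0.023   0.06  ]
wc orange [441.4 198.4] 2055 [0.5275 0.2511 0.104 ]
wc green [528.4 175.4] 874 [0.5024 0.3364 0.07  ]
wc green [ 16.3 295. ] 2326 [ 0.7035 -0.1226  0.07  ]
wp blue [308.4 143.3] 1424 [ 0.4229 -0.1696  0.066 ]
wp blue [188.6 197.7] 1848 [ 0.4902 -0.2697  0.066 ]
wp blue [284.5 215.6] 1546 [ 0.4928 -0.1807  0.066 ]
wp yel [308.3 145.8] 170 [ 0.426  -0.1693  0.06  ]
wp yel [180.3 205.9] 120 [ 0.5018 -0.2791  0.06  ]
wp yel [286.1 205. ] 118 [ 0.4843 -0.1809  0.06  ]
wp yel [282.6 224.1] 136 [ 0.504  -0.1815  0.06  ]
wp green [241.1 368.7] 392 [ 0.6739 -0.2021  0.07  ]
4.1 [ 0.52363816  0.57220004 -0.44423814  1.98920848  0.38769757  0.66253918
  1.57101093]
```

View pics/wc.png

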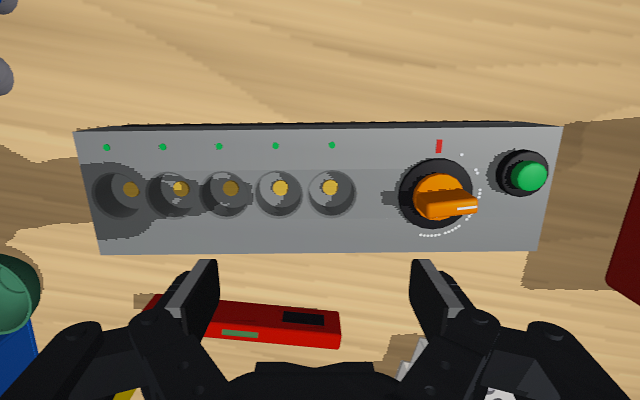

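View pics/wp.png

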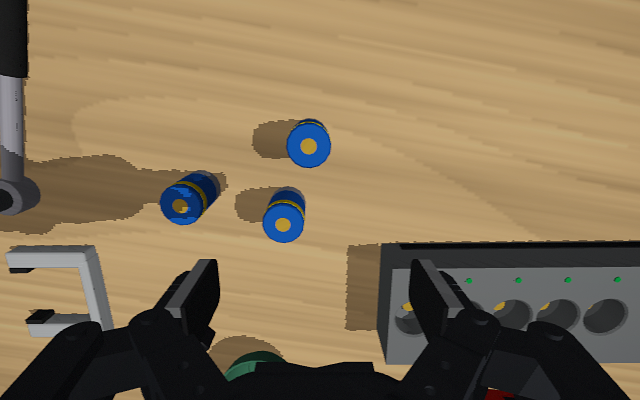

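Run:
```python
from h import *
i=np.load("wc.npy",allow_pickle=True)[0]
W=np.array([ray(i,c,.036) for c in [(130.6,189.4),(180.3,188.5),(230.5,188),(280.1,187.6),(329.9,187)]])
print(W.round(4), np.linalg.norm(np.diff(W,axis=0),axis=1)); d=W[4]-W[0]; a=np.arctan2(d[1],d[0]); print(np.degrees(a))
u=d/np.linalg.norm(d); o=W.mean(0)-u*(-.087); dial=o+u*.108; print("dial",dial.round(4), "dial px",proj(i,np.r_[dial[:2],.104]).round(1))
for px in [(476,208),(459,209)]:
    t=ray(i,px,.104)-dial; print("pointer",t[:2].round(4),"theta",np.degrees(a+np.pi/2-np.arctan2(t[1],t[0]))%360)
for yd in (9.6,189.6,99.6,-80.4):
  for p in ((.569,.03,.17),(.5,-.18,.17),(.53,.25,.17),(.577,-.016,.078),(.423,-.17,.046),(.49,-.27,.046)):
    q=arm.ik(p,down(np.radians(yd))); print(yd,p,None if q is None else q.round(2))
```

```text
[[ 0.5866 -0.0283  0.036 ]
 [ 0.5774  0.0209  0.036 ]
 [ 0.5685  0.0704  0.036 ]
 [ 0.5598  0.1194  0.036 ]
 [ 0.5509  0.1685  0.036 ]] [0.04997932 0.05036421 0.04971908 0.04988846]
100.27570534231667
dial [0.5338 0.2621 0.036 ] dial px [452.5 207.9]
pointer [-0.0031  0.0186] theta 90.86294852155676
pointer [-0.      0.0054] theta 100.20683798553789
9.6 (0.569, 0.03, 0.17) [-0.17  0.71  0.06  1.81 -0.06  0.62  0.1 ]
9.6 (0.5, -0.18, 0.17) [ 0.25  0.67  0.01  1.93 -0.02  0.54  0.44]
9.6 (0.53, 0.25, 0.17) [-0.58  0.73  0.1   1.77 -0.11  0.65 -0.24]
9.6 (0.577, -0.016, 0.078) [-0.07  0.87  0.03  1.84 -0.06  0.44  0.17]
9.6 (0.423, -0.17, 0.046) [ 0.28  0.86 -0.01  2.2   0.06  0.07  0.39]
9.6 (0.49, -0.27, 0.046) [ 0.43  0.91 -0.02  1.9   0.04  0.34  0.55]
189.6 (0.569, 0.03, 0.17) [ 0.32  0.83 -0.82  1.79  0.78  0.88  2.45]
189.6 (0.5, -0.18, 0.17) [ 0.91  0.99 -1.26  1.89  1.06  1.14  2.54]
189.6 (0.53, 0.25, 0.17) [-0.09  0.84 -0.78  1.74  0.74  0.89  2.11]
189.6 (0.577, -0.016, 0.078) [ 0.34  0.96 -0.7   1.82  0.91  0.73  2.43]
189.6 (0.423, -0.17, 0.046) [ 0.53  0.89 -0.4   2.19  1
[... 229 characters left out ...]
 (0.53, 0.25, 0.17) [-0.31  0.75 -0.36  1.75  0.38  0.71  0.86]
99.6 (0.577, -0.016, 0.078) [ 0.14  0.88 -0.33  1.83  0.52  0.52  1.2 ]
99.6 (0.423, -0.17, 0.046) [ 0.33  0.86 -0.08  2.2   0.68  0.1   1.34]
99.6 (0.49, -0.27, 0.046) [ 0.59  0.92 -0.29  1.89  0.6   0.42  1.6 ]
-80.4 (0.569, 0.03, 0.17) [-0.59  0.89  0.87  1.84 -0.9   0.86 -0.67]
-80.4 (0.5, -0.18, 0.17) [-0.21  0.85  0.87  1.95 -0.93  0.8  -0.21]
-80.4 (0.53, 0.25, 0.17) [-0.85  0.82  0.61  1.78 -0.65  0.76 -1.3 ]
-80.4 (0.577, -0.016, 0.078) [-0.4   0.98  0.65  1.86 -0.97  0.66 -0.55]
-80.4 (0.423, -0.17, 0.046) [ 0.27  0.87  0.02  2.21 -0.18  0.07 -0.94]
-80.4 (0.49, -0.27, 0.046) [ 0.18  0.97  0.44  1.91 -0.88  0.47 -0.14]
```

Charger pose found: well pitch measures 49.7–50.4 mm, as it should, and its y axis is at 100.3°. The dial pointer is at about 90°, click 3. I'll refine the wells from opposite wrist yaws to cancel camera bias.

Run:
```python
from h import *
res={}
for yd in (100.3,10.3,-79.7):
    arm.move_pose((.5685,.07,.22),down(np.radians(yd))); arm.dwell(.4)
    i,im=snap("wrist",f"wy{yd}"); W=[]
    B=blobs(im,(18,90,60),(35,255,255),40)
    for k in range(5):
        nom=np.array([.5685,.0700,.036])+np.r_[np.array([-.1788,.9839])*(k-2)*.05,0]; px=proj(i,nom)
        c,a,_=min(B,key=lambda b:np.hypot(*(b[0]-px))); W.append(np.r_[ray(i,c,.036)[:2]-nom[:2],a])
    print(yd,np.array(W).round(4).tolist()); 
    for c,a,m in blobs(im,(5,170,90),(18,255,255),300): print("orange",c,a)
    for c,a,m in blobs(im,(60,120,60),(85,255,255),300): print("green",c,a,ray(i,c,.075))
print(arm.get_obs()["time"])
```

```text
100.3 [[-0.0004, 0.0004, 205.0], [-0.0001, 0.0001, 203.0], [0.0001, -0.0001, 204.0], [0.0001, -0.0001, 205.0], [0.0003, -0.0002, 207.0]]
orange [540.68181818 190.6728972 ] 2354
green [625.70906801 167.80478589] 794 [0.50228887 0.33129814 0.075     ]
green [ 57.85910593 284.49799965] 5749 [ 0.70660925 -0.15706314  0.075     ]
10.3 [[-0.0001, 0.0009, 166.0], [0.0, 0.0009, 179.0], [0.0001, 0.0005, 204.0], [0.0002, 0.0003, 226.0], [0.0004, 0.0003, 263.0]]
-79.7 [[0.0004, 0.0008, 208.0], [0.0005, 0.0005, 205.0], [0.0006, 0.0004, 202.0], [0.0008, 0.0003, 206.0], [0.001, 0.0002, 214.0]]
orange [ 87.33280064 187.23731522] 2503
green [611.53757829  53.50974252] 5748 [ 0.71552847 -0.13792323  0.075     ]
green [ 13.63115846 208.74966711] 751 [0.50064206 0.33239608 0.075     ]
8.625
```

```bash
cat >> h.py <<'E'
A=np.radians(100.1); U=np.array([np.cos(A),np.sin(A)]); W2=np.array([.5688,.0702])
well=lambda k: W2+U*(k-2)*.05
DIAL=W2+U*.195; BTN=np.array([.5015,.3318])
def turn(y0,y1,z=.088):
    """grip dial bar with tool y at y0 deg, turn to y1, let go"""
    q0=down(np.radians(y0)); p=np.r_[DIAL,z]
    arm.move_pose(np.r_[DIAL,.15],q0); arm.grip(.5); arm.line_to(p,.1); arm.grip(.15); print("grip",arm.get_obs()["opening"],arm.get_obs()["contact_force"].round(1))
    for y in np.linspace(y0,y1,max(2,int(abs(y1-y0)/15)+1))[1:]:
        arm.line_to(p,v=.05,rotation=down(np.radians(y)))
    arm.dwell(.3); o=arm.get_obs(); print("turned",o["contact_force"].round(1),o["torque"].round(2),o["time"])
    arm.grip(.5); arm.line_to(np.r_[DIAL,.16],.1)
E
python3 - <<'E'
from h import *
turn(10.1,101.1)
arm.move_pose(np.r_[DIAL,.22],down(np.radians(100.1))); arm.dwell(.3); snap("wrist","dial1")
print(arm.get_obs()["time"])
E
```

```text
grip 0.1584315897180952 [0.9 0.3 4.9]
turned [-2.8 -1.5  8.2] [-0.33  0.44 -0.53] 13.9083
15.8667
```

View pics/dial1.png

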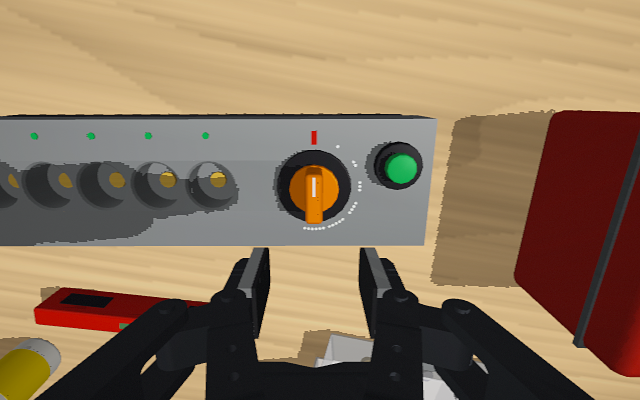

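Dial pointer line now points at the red bar, so it is at off. Pods next: find the gold caps at z = 66 mm and pick from a fresh look each time.

```bash
cat >> h.py <<'E'
YAW=10.1; Q=down(np.radians(YAW))
def pods(i,im):
    hsv=cv2.cvtColor(im,cv2.COLOR_RGB2HSV); bl=cv2.inRange(hsv,(102,100,25),(132,255,255)); out=[]
    for c,a,_ in blobs(im,(15,90,40),(38,255,255),15):
        P=ray(i,c,.066)
        s=[proj(i,P+.013*np.array([np.cos(t),np.sin(t),0])) for t in np.arange(16)*np.pi/8]
        s=[(int(round(v)),int(round(u))) for u,v in s]
        if all(0<=r<400 and 0<=k<640 for r,k in s) and np.mean([bl[x]>0 for x in s])>.85: out.append(P[:2])
    return out
def look(p,z=.22,f=None):
    arm.move_pose((p[0],p[1],z),Q); arm.dwell(.3); return pods(*snap("wrist",f))
E
python3 - <<'E'
from h import *
arm.grip(.7)
P=look((.48,-.20),.24,"pp"); print(np.array(P).round(4))
for p in P: print(np.array(look(p,.16)).round(4))
print(arm.get_obs()["time"])
E
```

```text
[[ 0.4248 -0.1695]
 [ 0.5013 -0.1814]
 [ 0.4989 -0.2774]]
[[ 0.425  -0.1697]
 [ 0.5016 -0.1817]]
[[ 0.4247 -0.1696]
 [ 0.5013 -0.1816]
 [ 0.499  -0.2777]]
[[ 0.4249 -0.1692]
 [ 0.5014 -0.1811]
 [ 0.4991 -0.2773]]
20.6417
```

```bash
cat >> h.py <<'E'
def load(p,k):
    arm.move_pose((p[0],p[1],.13),Q); arm.line_to((p[0],p[1],.046),.12); arm.grip(.3); o=arm.get_obs(); print("grip",o["opening"],o["grip_force"])
    arm.line_to((p[0],p[1],.17),.15); w=well(k); arm.line_to((w[0],w[1],.17),.25); arm.dwell(.2)
    hit=arm.line_to((w[0],w[1],.079),.06,contact_N=12); o=arm.get_obs(); print("well",k,hit,o["tcp_pos"].round(4),(o["tcp_pos"][:2]-w).round(4),o["contact_force"].round(1))
    return o["tcp_pos"][2]<.083
def release():
    arm.grip(.7); o=arm.get_obs()["tcp_pos"]; arm.line_to((o[0],o[1],.17),.15)
E
python3 - <<'E'
from h import *
P=look((.48,-.20),.20); print(np.array(P).round(4))
p=min(P,key=lambda p:p[0])
if load(p,0): release(); w=well(0); print(np.array(look(w,.24,"l0")).round(4), w)
print(arm.get_obs()["time"])
E
```

```text
[[ 0.4248 -0.1695]
 [ 0.5014 -0.1814]
 [ 0.4991 -0.2774]]
grip 0.44933608722675333 59.48642170988023
well 0 False [ 0.5866 -0.0283  0.0793] [ 0.0003 -0.    ] [-0.1  0.7 -2.4]
[[ 0.5876 -0.0372]] [ 0.58633667 -0.02825032]
28.7583
```

Run:
```python
from h import *
for k in (1,2):
    P=look((.50,-.22),.22); print(np.array(P).round(4))
    P=[p for p in P if np.hypot(*(p-well(0)))>.08]
    if not P: break
    p=min(P,key=lambda p:-p[1])
    if not load(p,k): print("STUCK"); break
    release()
else:
    arm.move_pose(np.r_[well(1)+[0.,0],.26],Q); arm.dwell(.3); snap("wrist","l2"); 
snap("top","top2")
print(arm.get_obs()["time"])
```

```text
[[ 0.5013 -0.1813]
 [ 0.4989 -0.2774]]
grip 0.44847249270201434 59.71288628876209
well 1 False [0.5779 0.021  0.0793] [ 0.0003 -0.    ] [ 0.   0.2 -0.5]
[[ 0.499  -0.2774]]
grip 0.4468599220949375 60.09356923566884
well 2 False [0.5691 0.0702 0.0793] [ 0.0003 -0.    ] [ 0.2  0.3 -0.7]
45.9917
```

View pics/l2.png

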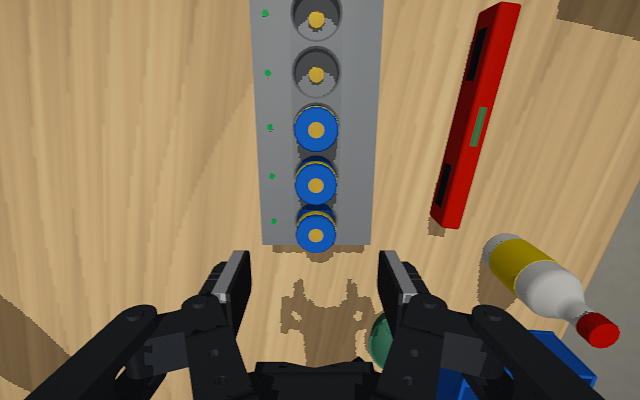

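View pics/top2.png

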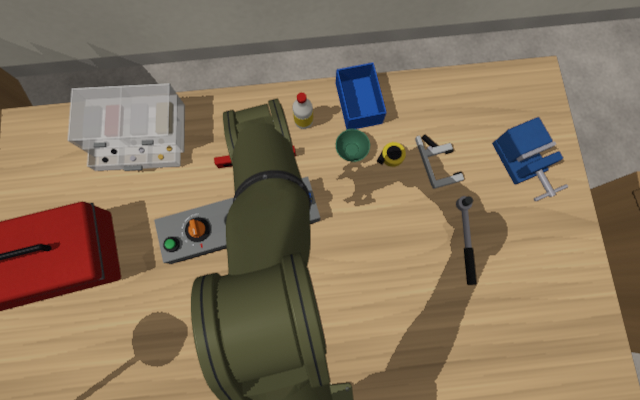

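All three pods are standing in wells 0–2, with none left on the bench. I'll check seating height by projection, then turn the dial up 3 clicks.

Run:
```python
from h import *
i=arm.camera_info("wrist")
for k,o in zip(range(3),[(316,235),(316,185),(316,130)]):
    print(k,o,[proj(i,np.r_[well(k),z]).round(1).tolist() for z in (.098,.102,.120)])
turn(100.1,9.6)
arm.move_pose(np.r_[DIAL,.22],down(np.radians(100.1))); arm.dwell(.3); snap("wrist","dial2")
print(arm.get_obs()["time"])
```

```text
0 (316, 235) [[315.4, 234.4], [315.5, 236.1], [315.5, 244.2]]
1 (316, 185) [[315.5, 184.8], [315.5, 185.9], [315.6, 191.4]]
2 (316, 130) [[315.6, 129.9], [315.6, 130.4], [315.6, 132.6]]
grip 0.15488063310077396 [ 0.  -2.2  7.2]
turned [ 0.1 -2.1  6.7] [-0.58  0.05 -0.03] 51.2833
53.975
```

View pics/dial2.png

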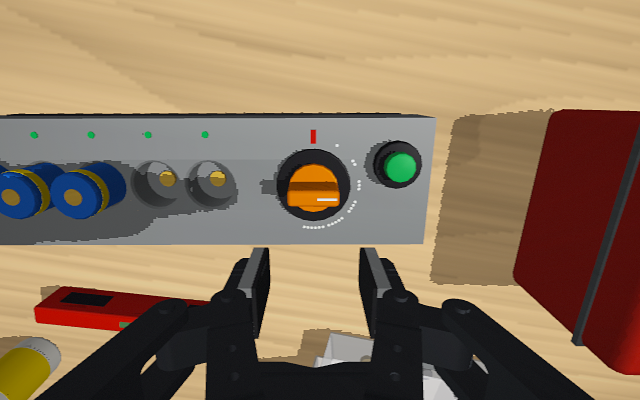

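The pods' caps match the fully-home height. The pointer now lies at 90°, by the 3 dots. Next, press the start button.

Run:
```python
from h import *
arm.move_pose(np.r_[BTN,.15],down(np.radians(100.1))); arm.grip(0); arm.dwell(.3)
f0=arm.get_obs()["contact_force"][2]
t=arm.line_to(np.r_[BTN,.062],.02,contact_N=2.0); o=arm.get_obs(); z=o["tcp_pos"][2]; print(t,z-.011,o["contact_force"].round(1),f0)
t2=arm.line_to(np.r_[BTN,z-.010],.01,contact_N=12); o=arm.get_obs(); print(t2,o["tcp_pos"][2]-.011,o["contact_force"].round(1)); arm.dwell(.2); print(arm.get_obs()["contact_force"].round(1),arm.get_obs()["tcp_pos"])
arm.line_to(np.r_[BTN,.18],.1)
arm.move_pose((.45,.1,.35),Q); arm.dwell(.3); snap("scene","fin"); snap("wrist","finw"); print(arm.get_obs()["time"])
```

```text
True 0.07887179249992514 [ 1.2 -0.1  1.8] 0.13904249944533364
True 0.0761145432975031 [-0.  -0.2  7.5]
[-1.  -0.4  6.9] [0.50148459 0.33180304 0.08709101]
61.3167
```

View pics/fin.png

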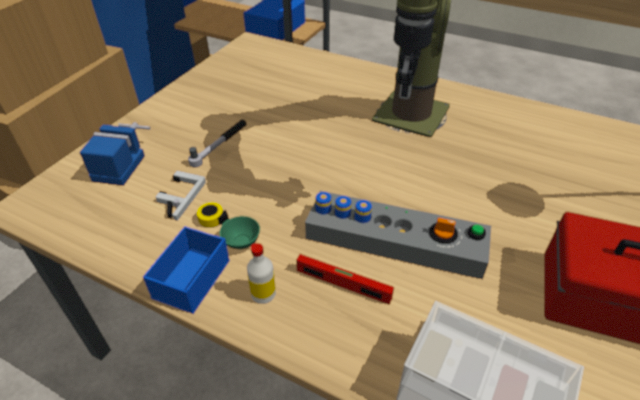

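The scene looks right. I'll measure the released button's top height from two views, to confirm the press went past 4 mm.

Run:
```python
from h import *
L=[]
for dx,yd in ((0,100.1),(-.10,100.1),(.08,100.1),(0,10.1)):
    arm.move_pose((BTN[0]+dx,BTN[1]-.02,.2),down(np.radians(yd))); arm.dwell(.4)
    i,im=snap("wrist",f"b{len(L)}")
    c0=proj(i,np.r_[BTN,.08]); B=[b for b in blobs(im,(55,150,100),(85,255,255),200) if np.hypot(*(b[0]-c0))<60]
    if not B: print("none",c0); continue
    m=max(B,key=lambda b:b[1])[2].astype(np.uint8)
    v=cv2.cvtColor(im,cv2.COLOR_RGB2HSV)[:,:,2]; md=np.median(v[m>0]); m2=((m>0)&(v>md-12)).astype(np.uint8)
    cn=max(cv2.findContours(m2,0,2)[0],key=cv2.contourArea); e=cv2.fitEllipse(cn); 
    f=K(i)[0,0]; T=np.array(i["world_from_camera"]); P=ray(i,e[0],.08)
    print(np.round(e[0],1),np.round(e[1],1),c0.round(1),P.round(4)); d=P-T[:3,3]; L.append((T[:3,3],d/np.linalg.norm(d)))
M=sum(np.eye(3)-np.outer(d,d) for _,d in L); b=sum((np.eye(3)-np.outer(d,d))@o for o,d in L); X=np.linalg.solve(M,b); print(X, [np.linalg.norm(np.cross(X-o,d)).round(4) for o,d in L])
print(arm.get_obs()["time"])
```

```text
[337.6 201.1] [27.  28.4] [337.8 201. ] [0.5016 0.3317 0.08  ]
none [315.9933627  305.10981392]
[358.2 100. ] [30.6 33. ] [358.  100.5] [0.5012 0.3319 0.08  ]
[319.  173.9] [28.8 29.2] [319.4 173.4] [0.5013 0.3313 0.08  ]
[0.50120039 0.33161726 0.08129515] [np.float64(0.0001), np.float64(0.0001), np.float64(0.0)]
66.575
```

Run:
```python
from h import *
print(arm.job_done())
```

```text
the job is handed in; nothing more can be done
None
```

The job is handed in at about 67 s: the dial went back to off, all three pods stand home in wells 0–2, the dial is at click 3, and the start button was pressed about 5 mm and let go, with the bowl, level, wrench and clamp left alone.

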